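# Unbolt, dial open and hold the shackle of a sample transit box

## Robot

A 6-joint arm with a two-finger parallel gripper is mounted at the origin on a cart in front of the work surface, level with it; the furniture and walls round the work are solid. World frame = base frame: x ahead of the robot, y to its left, z up, the work surface at z = 0. Lengths are in m, angles in rad, forces in N, time in s.
With the tool pointing down it reaches from about 0.3 to 0.775 m from the base axis. Payload 14.6 kg.
Tool frame: the origin (TCP) lies at the very end of the fingers, on their centre line; the grasp point (between the pads) lies 19 mm behind it; z points along the fingers, y is the line along which they close (so a half turn about z gives the same grasp; the last joint's range is limited). The gripper opens to 94 mm and grips with 3 to 60 N. Pads are 16 mm wide; open, the fingers measure 119 mm over their backs; the gripper's body (75 mm by 177 mm) begins 78 mm behind the grasp point.
Start: joints at [1.238, 0.3, 1.521, -0, 1.321, -0.067], TCP at [0.144, 0.531, 0.205] pointing down, gripper open.
Joint ranges: [-3.03, 3.03], [-0.79, 2.21], [0.23, 2.52], [-1.04, 4.18], [0, 3.07], [-2.55, 2.55]. Speed limits (rad/s): [2.22, 2.22, 2.57, 3.14, 3.14, 3.14].

## Interface

Orientations are given as [roll, pitch, yaw] about the fixed x, y, z axes, in that order (R = Rz(yaw) Ry(pitch) Rx(roll)).
In Python, from station import ctrl, cams gives the robot as it stands. The module is installed in compiled form; this text tells all that it offers.
- The arm moves only by the tool arm_command, never from a script. Its argument "plan" is a list that holds one entry, the list of rows, each a list of 7 numbers: the shift along the tool's x, y, z in normalised numbers (1 is 750 mm), then the turn, a rotation vector about the tool's x, y, z in a scale on which 1.0 is 4 rad, then the closure, from -1 (fully open) to 1 (shut). A call has 1 to 12 rows; each row is the pose to reach, as a shift and turn from the pose commanded when the call began, along the tool's axes at that moment; what a row does not reach only later rows make up. A row lasts 1/10 s, in which the tool goes at most 50 mm and 8.59 degrees, less where a joint would pass 70% of its speed; a pose out of reach is approached as far as the arm can. Shift and turn numbers lie between -1 and 1, and a call with a number outside is refused. A call with a gripper value outside its range is refused whole. The fingers move at their own pace and stop on an object; "squeeze" is the grip in N (left out, the last holds). Time passes only in rows, so rows that repeat a pose let the fingers close. It gives the time, the measured TCP pose, the force, the opening and the grip force at its end, in the units of the state.
- ctrl.get_obs(): the state, without advancing time (a new reading comes with each control period).
- cams.camera(name): name is "scene" or "top"; returns (picture, depth): 480x640x3 uint8, blue, green, red; 480x640 float32, m along the optical axis (not along the pixel's ray), 0 where there is no reading.
- cams.camera_info(name): a dict with "fx", "fy", "cx", "cy" (pixels), "world_to_cam" (4x4, takes a point from world to camera coordinates). Camera axes: x right, y down, z forward; pixel columns grow to the right and rows downward; lengths in m; the calibration is good to about 2 mm. A picture is of the moment at which its call begins. camera_info takes no time and is no camera call.
- ctrl.hand_in(): hands the job in; it is judged then, once.
The state is a dict: "time_s": time; "qpos": joint angles; "joint_vel": joint speeds; "tau": joint torques, N m; "ee_pos": TCP position; "eef_rot": TCP orientation; "force": force on the tool from outside, world axes, zero at the start; "moment": the same for the moment, N m; "grip_width": finger opening in m; "grip_force": force on a finger pad.
Only numpy, scipy, OpenCV 4.12 (cv2) and the standard library are available. Lean on these libraries where they do the work, as an engineer would, in place of code of your own. Each camera call takes 0.05 s, during which the arm holds its last target. There are 200 camera calls.

## Task

Open the lock on top of the grey sample transit box. First wind the hand crank counter-clockwise (seen from above) all the way to its stop, which draws the flat bolt out of the shackle; then turn the dial, click by click, until its one open slot faces the shackle and it rests in that click; then grip the shackle's crossbar, pull it straight up as far as it goes and finish while still holding it up, because a spring pulls it shut. Leave the timer, the small black can and the dropper bottle where they stand.

Things in the scene. Friction and masses are not known exactly. Their poses are not given: they have to be found in the camera images.
- lock_box: Fixed grey transit box, 150 (its x) by 270 (its y) by 70 mm high; does not move. Origin: centre of its underside on the worktop; z up. On its top, in a row along its y, all at x = 0: crank axis at y = +80 mm, shackle at y = 0, dial axis at y = -80 mm. The tallest part (crank handle) reaches 142 mm above the worktop.
- crank (a joint): Hand crank, vertical axis. 0 = bolt shut, handle towards the box's +x from the axis; grows counter-clockwise seen from above; stop at 12.57 rad (two turns), handle again towards +x. Starts at 0 to 1.5. Light friction (about 1.5 N at the handle); stays where it is left. It draws the flat steel bolt 24 mm towards the crank; from about 10.5 rad the bolt is clear of the shackle.
- handle_mid (a point): Mid-height of the crank's upright black handle, 36 mm from the crank axis, 14 mm in diameter (17 mm end collars), standing from 102 to 142 mm above the worktop; this point is at 124 mm. The handle spins freely on its pin: a gripper can hold it from above and travel round the circle without turning.
- dial (a joint): Dial, vertical axis: a 64 mm disc with one open slot (11 mm wide) in its rim. 0 = slot towards the shackle (box's +y): the lock opens there, within about 0.1 rad. Grows counter-clockwise seen from above; range -3.14 to 3.14; starts at 1.2 to 2.8. A sprung pin clicks into 16 equal notches, every 0.393 rad, one exactly at 0; turning takes up to about 0.12 N m.
- dial_grip (a point): On the dial's axis, 112.5 mm above the worktop, near mid-height of its bar grip: a black bar 14 mm thick, 42 mm long, from 95 to 125 mm above the worktop. The bar lies along the direction of the slot (this point's y axis points to the slot) and a white line on its top marks the slot's end.
- shackle (a joint): Lift of the shackle: 0 = down, 0.025 m = fully up. A spring pulls it down with about 2.5 N at the bottom and 5.5 N at the top, plus 2 N of weight. It cannot rise while the bolt lies through it or the dial's slot is not over its toe (a flat finger reaching under the dial's disc).
- shackle_bar: The shackle's round steel crossbar, 10 mm thick, straight for 36 mm along the box's x between legs 52 mm apart. Origin: centre of the bar, 122 mm above the worktop when down; 30 mm free below it once the bolt is drawn. Axes parallel to the box's.
- timer: White wedge-shaped timer, 42 x 68 x 54 mm, loose, bystander at the right of the box. Origin: centre of its underside.
- lens_can: Small black screw can, 35 mm diameter, 50 mm tall, loose, bystander behind the box. Origin: centre of its underside.
- drop_bottle: Amber dropper bottle (the one nearest the box), 38 mm diameter, 91 mm tall, loose, bystander behind the box. Origin: centre of its underside.

How it is judged:
By the outcome, as a careful person would: the job done as asked, in the order asked, and still so for the second after the job is handed in, while the arm keeps its last pose, push and grip.
It also fails if it takes over 72 s, if anything falls off the work surface, if the arm or the gripper's body presses on something with over 40 N, if the wrist force passes 120 N, or if a joint passes its speed limit or range.

## Working session

There is one attempt and no reset: what is moved stays moved. The work goes in short steps, Python scripts to look and compute and a tool call to move; the robot and the scene stay as the last step left them, time stands still between calls to the robot, and variables do not carry over. Pictures are saved under pics/ and viewed, at most 10 in all, crops included, and the job is handed in when it is done.

Besides the shell and the picture viewer there is one more tool, called after ">>>" as name(argument=value, ...), one argument or row to a line, values as JSON. arm_command: Moves the arm, as the interface text tells. Its arguments: {"type":"object","properties":{"plan":{"type":"array"},"squeeze":{"type":"number"}},"required":["plan"]}

```bash
mkdir -p pics; python3 - <<'E'
from station import ctrl,cams
import cv2,numpy as np
for n in("scene","top"):
    p,d=cams.camera(n); cv2.imwrite(f"pics/{n}0.png",p); np.save(f"{n}_d.npy",d)
    i=cams.camera_info(n); print(n,i["fx"],i["fy"],i["cx"],i["cy"]);print(np.round(i["world_to_cam"],4).tolist())
o=ctrl.get_obs();print(o)
E
```

```text
scene 618.5292855554756 618.5292855554756 322.8406609850851 245.3358947551791
[[0.6913, -0.7223, 0.0196, -0.7128], [-0.5182, -0.5146, -0.6831, 0.2018], [0.5035, 0.4621, -0.73, 1.0418], [0.0, 0.0, 0.0, 1.0]]
top 443.2636795369937 443.2636795369937 324.39691815857924 240.1942994072305
[[0.0034, -0.9996, -0.0269, -0.3728], [-0.9851, 0.0013, -0.1718, 0.6505], [0.1718, 0.0271, -0.9848, 0.858], [0.0, 0.0, 0.0, 1.0]]
{'time_s': 0.1, 'qpos': array([ 1.23841137e+00,  3.00392487e-01,  1.52151733e+00,  2.51123880e-05,
        1.32067131e+00, -6.66215517e-02]), 'joint_vel': array([ 0.00027553, -0.00095246, -0.00292176, -0.00143708,  0.00107012,
       -0.00015466]), 'tau': array([ 2.78650259e-03, -5.32647836e+01, -3.53275251e+01,  7.09940423e-02,
        2.36491696e-02, -9.60159286e-05]), 'ee_pos': array([0.14438897, 0.53047365, 0.20495641]), 'eef_rot': array([-3.14060799e+00, -9.00755806e-05,  2.87582298e+00]), 'force': array([-0.66634268, -0.708951  , -0.12897661]), 'moment': array([0.00560983, 0.01880589, 0.00685493]), 'grip_force': 0.0, 'grip_width': 0.09411721830655503}
```

View pics/scene0.png

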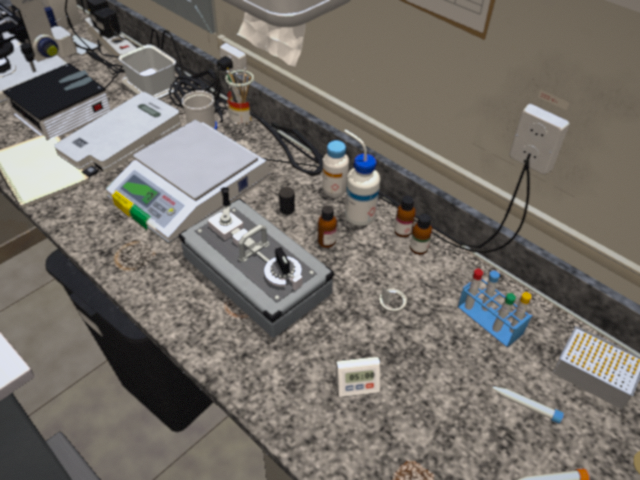

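View pics/top0.png

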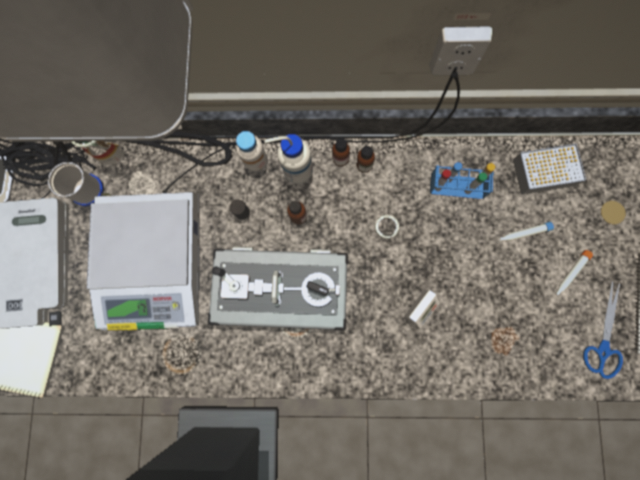

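The scene view shows the lock box around (257,263), with the handle at (226,197) and the dial at (283,265). The top view shows the box from (212,250) to (347,330), with the crank axis near (235,287), the handle near (218,271), the shackle near (277,288) and the dial near (318,289). I'll zoom in.

```bash
python3 - <<'E'
import cv2,numpy as np
a=cv2.imread("pics/top0.png")[240:340,200:360]; b=cv2.imread("pics/scene0.png")[180:335,170:340]
a=cv2.resize(a,None,fx=5,fy=5,interpolation=cv2.INTER_CUBIC)
b=cv2.resize(b,None,fx=3.8,fy=3.8,interpolation=cv2.INTER_CUBIC)
cv2.imwrite("pics/topc.png",a);cv2.imwrite("pics/scenec.png",b)
E
```

```text
(no output)
```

View pics/topc.png

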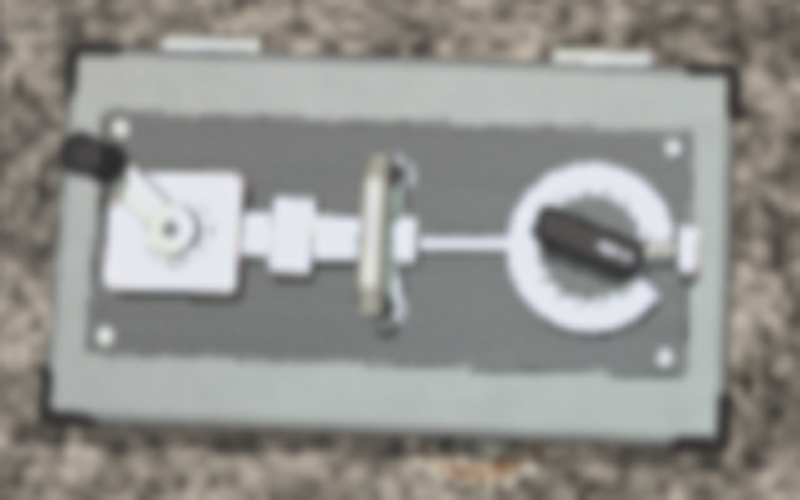

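View pics/scenec.png

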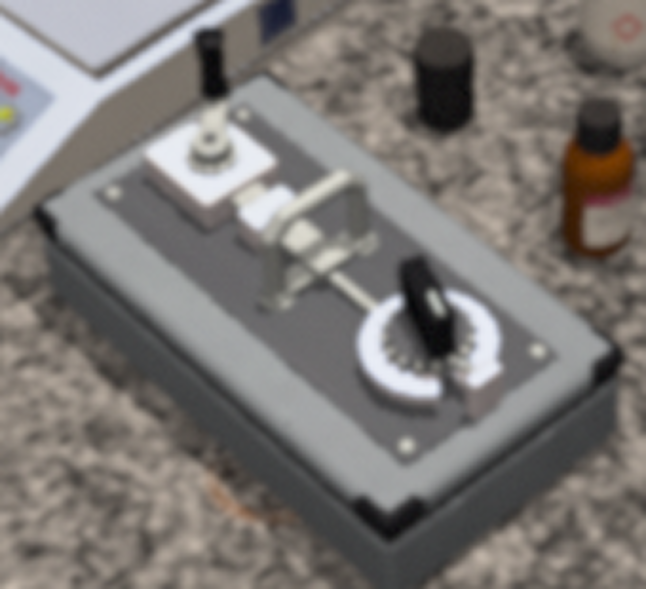

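The zoomed top view gives these positions (crop/5 + (200,240)):
- Handle top at crop (75,153).
- Shackle bar from (380,160) to (372,315).
- Dial bar from (540,220) to (640,262), with the white line at its lower-right end. That puts the dial near +2.75 rad.

The zoomed scene view shows the handle top at (208,33) and the shackle bar ends at (285,218) and (348,178). Next I'll measure properly with masks.

```bash
cat > h.py <<'E'
import cv2,numpy as np
from station import ctrl,cams
I={n:cams.camera_info(n) for n in("scene","top")}
def ray(n,uv):
    i=I[n];M=np.array(i["world_to_cam"]);R,t=M[:3,:3],M[:3,3]
    d=R.T@np.array([(uv[0]-i["cx"])/i["fx"],(uv[1]-i["cy"])/i["fy"],1.]);return -R.T@t,d
def plane(n,uv,z):
    c,d=ray(n,uv);return c+d*(z-c[2])/d[2]
def tri(us,ut):
    P=[np.array([[i["fx"],0,i["cx"]],[0,i["fy"],i["cy"]],[0,0,1]])@np.array(i["world_to_cam"])[:3] for i in(I["scene"],I["top"])]
    X=cv2.triangulatePoints(P[0],P[1],np.float64(us).reshape(2,1),np.float64(ut).reshape(2,1));return (X[:3]/X[3]).ravel()
def cloud(n,d):
    i=I[n];v,u=np.mgrid[:480,:640];M=np.array(i["world_to_cam"])
    p=np.stack([(u-i["cx"])/i["fx"]*d,(v-i["cy"])/i["fy"]*d,d],-1);return (p-M[:3,3])@M[:3,:3]
def tool(p,yaw=None):
    "world offset from commanded/measured TCP -> tool mm"
    from scipy.spatial.transform import Rotation as R
    o=ctrl.get_obs();return R.from_euler("xyz",o["eef_rot"]).inv().apply(np.array(p)-o["ee_pos"])*1000
E
python3 - <<'E'
from h import *
T=lambda x,y:(x/5+200-.4,y/5+240-.4); S=lambda x,y:(x/3.8+170-.37,y/3.8+180-.37)
print("corners z.07",[plane("top",T(*c),.07).round(4).tolist() for c in[(75,55),(735,70),(725,440),(48,415)]])
print("corners scene",[plane("scene",S(*c),.07).round(4).tolist() for c in[(262,78),(620,352),(392,535),(40,212)]])
print("handle top",tri(S(208,33),T(72,152)),"dial white",tri(S(434,300),T(613,248)))
print("bar ends",tri(S(285,218),T(372,312)),tri(S(348,178),T(380,160)))
print("bar near/far dial",tri(S(410,262),T(548,213)))
for n in("top","scene"):
    im=cv2.imread(f"pics/{n}0.png").astype(int);d=np.load(f"{n}_d.npy");W=cloud(n,d)
    box=W[(W[...,2]>.066)&(W[...,2]<.074)&(W[...,0]>.3)&(abs(W[...,1]+.27)<.3)]
    x,y=(slice(205,355),slice(243,335)) if n=="top" else (slice(175,335),slice(180,335))
    m=np.zeros((480,640),bool);m[y,x]=True
    # white/black parts
    dark=m&(im.max(-1)<70);
    q=m&(W[...,2]>.064)&(W[...,2]<.08)
    r=cv2.minAreaRect(np.float32(W[q][:,:2]*1000));print(n,"rect",r,np.median(W[q][:,2]))
    for lo,hi in((.115,.132),(.132,.15)):
        k=(m&(W[...,2]>lo)&(W[...,2]<hi)).astype(np.uint8);c,l,s,ce=cv2.connectedComponentsWithStats(k)
        for j in range(1,c):
            if s[j,4]>3:
                p=W[l==j];print(lo,s[j,4],ce[j].round(1),p.mean(0).round(4),np.ptp(p,axis=0).round(3))
E
```

```text
corners z.07 [[0.6266, -0.1515, 0.07], [0.6204, -0.417, 0.07], [0.4755, -0.4124, 0.07], [0.4841, -0.1474, 0.07]]
corners scene [[0.6244, -0.1546, 0.07], [0.6185, -0.4176, 0.07], [0.4706, -0.4187, 0.07], [0.4829, -0.1509, 0.07]]
handle top [ 0.5808241  -0.17231666  0.14005638] dial white [ 0.54544062 -0.36994721  0.12731713]
bar ends [ 0.52651932 -0.28649086  0.13297247] [ 0.57663816 -0.28022824  0.11897924]
bar near/far dial [ 0.5566726  -0.34411477  0.12424169]
top rect ((550.895263671875, -280.22186279296875), (271.4501953125, 151.78729248046875), 88.00779724121094) 0.07058809654219957
0.115 17 [220.4 272.7] [ 0.5766 -0.1795  0.1241] [0.012 0.009 0.013]
0.115 173 [274.3 286.7] [ 0.5507 -0.2813  0.1241] [0.06  0.011 0.015]
0.115 173 [317.1 288.1] [ 0.5482 -0.3608  0.1248] [0.026 0.041 0.012]
0.132 62 [215.9 270.6] [ 0.5789 -0.1752  0.1398] [0.014 0.016 0.008]
scene rect ((602.2590942382812, -230.25193786621094), (380.8818359375, 254.1130828857422), 87.93621826171875) 0.07165507059460119
0.115 47 [225.3 197.7] [ 0.5762 -0.1788  0.1235] [0.011 0.014 0.016]
0.115 179 [250.8 233.2] [ 0.5477 -0.2825  0.1242] [0.059 0.015 0.015]
0.115 199 [281.7 257.9] [ 0.5454 -0.3639  0.1244] [0.027 0.042 0.016]
0.132 66 [224.2 190.6] [ 0.5771 -0.1769  0.1396] [0.015 0.016 0.015]
```

Both views agree within about 2 mm:
- **Box:** centre about (0.5495, -0.2815), yaw about -0.033.
- **Crank:** axis about (0.552, -0.2015). The handle top is at (0.578, -0.176, 0.140), radius 36 mm, so the crank angle is about 0.81.
- **Dial:** about 2.75, which is 7 clicks.

Now the approach.

```bash
python3 - <<'E'
from h import *
print(tool([.578,-.176,.175]).round(1), 3.109-2.8758)
for n in("top","scene"):
    d=np.load(f"{n}_d.npy");W=cloud(n,d);k=(W[...,2]>.1)&(W[...,0]<.68)&(W[...,0]>.2)&(W[...,1]<.45)&(W[...,1]>-.5)
    p=W[k];print(n,p[:,2].max(), p[p[:,2]>.15][:5])
E
```

```text
[-603.9 -567.8   30.5] 0.23320000000000007
top 0.9466239740559546 [[ 0.49469633 -0.3966851   0.94662397]
 [ 0.49469633 -0.3966851   0.94662397]
 [ 0.49469633 -0.3966851   0.94662397]
 [ 0.49469633 -0.3966851   0.94662397]
 [ 0.49469633 -0.3966851   0.94662397]]
scene 0.146965895522841 []
```

Careful with the scale: shifts go in shares of 750 mm and turns go in shares of 4 rad. That gives: -430 mm / 750 = -0.5733, -405 mm / 750 = -0.54, -0.233 rad / 4 = -0.0583.

>>> arm_command(
  plan=[
    [[-0.0667,-0.0627,0,0,0,-0.005,0],[-0.1133,-0.1067,0,0,0,-0.01,0],[-0.16,-0.1507,0,0,0,-0.015,0],[-0.2067,-0.1947,0,0,0,-0.02,0],[-0.2533,-0.2387,0,0,0,-0.025,0],[-0.3,-0.2827,0,0,0,-0.03,0],[-0.3467,-0.3267,0,0,0,-0.035,0],[-0.3933,-0.3707,0,0,0,-0.04,0],[-0.44,-0.4147,0,0,0,-0.045,0],[-0.4867,-0.4587,0,0,0,-0.05,0],[-0.5333,-0.5027,0,0,0,-0.055,0],[-0.5733,-0.54,0,0,0,-0.0583,0]],
  ],
)

```text
time_s: 1.3
ee_pos: [0.4537, 0.0245, 0.2053]
eef_rot: [-3.142, -0.0, 3.109]
force: [-0.2, 0.6, 0.2]
grip_width: 0.0468
grip_force: 0.0
```

```bash
python3 - <<'E'
from h import *
o=ctrl.get_obs();print(o["time_s"],o["ee_pos"],o["eef_rot"],o["grip_width"],tool([.578,-.176,.175]).round(1))
E
```

```text
1.3 [0.4536974  0.02452229 0.20531408] [-3.14153849e+00 -1.35267535e-04  3.10857339e+00] 0.04683516007759851 [-130.9 -196.3   30.3]
```

To row units: -196 mm / 750 = -0.2613, -172 mm / 750 = -0.2293.

>>> arm_command(
  plan=[
    [[-0.04,-0.06,0,0,0,0,0],[-0.08,-0.12,0.0133,0,0,0,0],[-0.12,-0.18,0.0267,0,0,0,0],[-0.1533,-0.2293,0.04,0,0,0,0],[-0.1747,-0.2613,0.04,0,0,0,0],[-0.1747,-0.2613,0.04,0,0,0,0]],
  ],
)

```text
time_s: 1.9
ee_pos: [0.5781, -0.1767, 0.1735]
eef_rot: [3.141, -0.002, 3.106]
force: [-0.7, 0.6, -0.3]
grip_width: 0.0466
grip_force: 0.0
```

```bash
python3 - <<'E'
from h import *
print(ctrl.get_obs()["ee_pos"],tool([.578,-.176,.108]).round(1))
a,_=cams.camera("top");b,_=cams.camera("scene")
a=cv2.resize(a[200:330,170:340],None,fx=3,fy=3);b=cv2.resize(b[100:260,150:280],(390,480))
cv2.imwrite("pics/g1.png",np.hstack([cv2.copyMakeBorder(a,0,90,0,0,0)[:, :400],b]))
E
```

```text
[ 0.57807961 -0.17665566  0.17346883] [-0.   0.6 65.5]
```

View pics/g1.png

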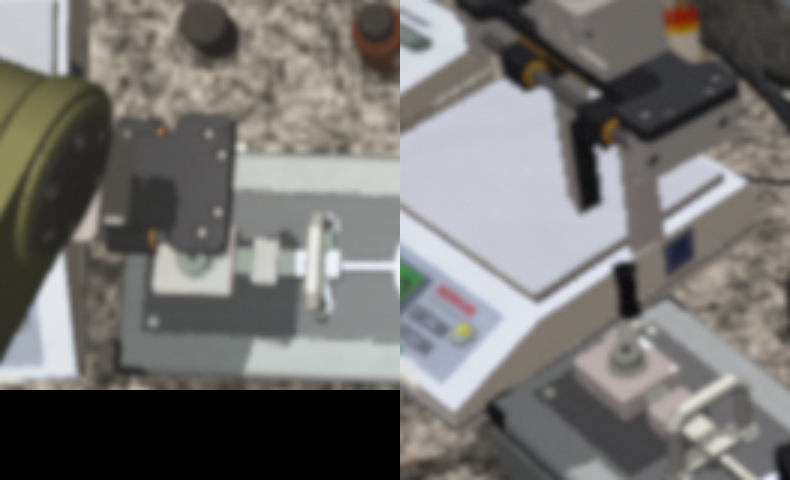

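The picture shows the open fingers (tips at about (585,205) and (645,255)) either side of the handle top at (625,265). I'll descend and close.

To row units: 65 mm / 750 = 0.0867, 55 mm / 750 = 0.0733.

>>> arm_command(
  plan=[
    [[0,0,0.0267,0,0,0,0],[0,0,0.0533,0,0,0,0],[0,0,0.0733,0,0,0,0],[0,0,0.0867,0,0,0,0],[0,0,0.0867,0,0,0,0.5],[0,0,0.0867,0,0,0,0.9],[0,0,0.0867,0,0,0,1],[0,0,0.0867,0,0,0,1],[0,0,0.0867,0,0,0,1]],
  ],
  squeeze=12,
)

```text
time_s: 2.9
ee_pos: [0.5776, -0.1735, 0.1111]
eef_rot: [-3.141, 0.001, 3.109]
force: [-1.8, -2.0, 3.1]
grip_width: 0.0152
grip_force: 12.0
```

```bash
cat > tab.py <<'E'
import numpy as np,sys
def tab(th0,dth,n,cx,cy,r=36):
    "shifts in tool axes (tool x=-box x, y=box y) from the start at offset cx,cy (mm) of axis from command, box axes"
    for k in range(1,n+1):
        t=th0+dth*k;print([round(-(cx+r*np.cos(t)),1),round(cy+r*np.sin(t),1)])
E
python3 - <<'E'
from tab import *
# command now: (.578,-.1766); axis est
d=np.array([.552-.578,-.2005+.1766])*1000;c,s=np.cos(.033),np.sin(.033)
bx,by=c*d[0]-s*d[1],s*d[0]+c*d[1];print(bx,by,np.arctan2(-by,-bx))
th=.84;print((12.57-th)/48);tab(th,.245,12,bx,by)
E
```

```text
-25.197287425956763 -24.744831912415915 0.776338813463611
0.244375
[np.float64(8.4), np.float64(7.1)]
[np.float64(16.6), np.float64(10.2)]
[np.float64(25.3), np.float64(11.3)]
[np.float64(34.1), np.float64(10.1)]
[np.float64(42.3), np.float64(6.9)]
[np.float64(49.5), np.float64(1.9)]
[np.float64(55.2), np.float64(-4.8)]
[np.float64(59.1), np.float64(-12.7)]
[np.float64(61.0), np.float64(-21.3)]
[np.float64(60.8), np.float64(-30.1)]
[np.float64(58.4), np.float64(-38.5)]
[np.float64(54.1), np.float64(-46.2)]
```

To row units: 59.1 mm / 750 = 0.0788, 55.2 mm / 750 = 0.0736.

>>> arm_command(
  plan=[
    [[0.0112,0.0095,0,0,0,0,1],[0.0221,0.0136,0,0,0,0,1],[0.0337,0.0151,0,0,0,0,1],[0.0455,0.0135,0,0,0,0,1],[0.0564,0.0092,0,0,0,0,1],[0.066,0.0025,0,0,0,0,1],[0.0736,-0.0064,0,0,0,0,1],[0.0788,-0.0169,0,0,0,0,1]],
  ],
)

```text
time_s: 3.7
ee_pos: [0.5189, -0.1846, 0.1112]
eef_rot: [-3.141, 0.004, 3.109]
force: [8.9, -0.3, -2.6]
grip_width: 0.0155
grip_force: 12.0
```

```bash
python3 - <<'E'
from tab import *
tab(2.8,.245,12,33.9,-11.1);print();print(2.8+12*.245);t=5.74;tab(t,.245,12,-36*np.cos(t),-36*np.sin(t))
E
```

```text
[np.float64(1.9), np.float64(-7.6)]
[np.float64(1.7), np.float64(-16.4)]
[np.float64(-0.7), np.float64(-24.9)]
[np.float64(-5.0), np.float64(-32.6)]
[np.float64(-11.1), np.float64(-38.9)]
[np.float64(-18.5), np.float64(-43.6)]
[np.float64(-26.8), np.float64(-46.4)]
[np.float64(-35.6), np.float64(-47.1)]
[np.float64(-44.3), np.float64(-45.6)]
[np.float64(-52.3), np.float64(-42.0)]
[np.float64(-59.3), np.float64(-36.6)]
[np.float64(-64.7), np.float64(-29.7)]

5.74
[np.float64(-3.6), np.float64(8.0)]
[np.float64(-5.1), np.float64(16.7)]
[np.float64(-4.5), np.float64(25.5)]
[np.float64(-1.8), np.float64(33.8)]
[np.float64(2.9), np.float64(41.3)]
[np.float64(9.2), np.float64(47.4)]
[np.float64(16.8), np.float64(51.8)]
[np.float64(25.3), np.float64(54.2)]
[np.float64(34.1), np.float64(54.5)]
[np.float64(42.7), np.float64(52.6)]
[np.float64(50.6), np.float64(48.7)]
[np.float64(57.3), np.float64(43.0)]
```

>>> arm_command(
  plan=[
    [[0.0025,-0.0101,0,0,0,0,1],[0.0023,-0.0219,0,0,0,0,1],[-0.0009,-0.0332,0,0,0,0,1],[-0.0067,-0.0435,0,0,0,0,1],[-0.0148,-0.0519,0,0,0,0,1],[-0.0247,-0.0581,0,0,0,0,1],[-0.0357,-0.0619,0,0,0,0,1],[-0.0475,-0.0628,0,0,0,0,1],[-0.0591,-0.0608,0,0,0,0,1],[-0.0697,-0.056,0,0,0,0,1],[-0.0791,-0.0488,0,0,0,0,1],[-0.0863,-0.0396,0,0,0,0,1]],
  ],
)

```text
time_s: 4.9
ee_pos: [0.5831, -0.2177, 0.1113]
eef_rot: [-3.139, 0.004, 3.108]
force: [5.7, -7.0, 1.5]
grip_width: 0.0155
grip_force: 12.0
```

To row units: 57.3 mm / 750 = 0.0764, 54.5 mm / 750 = 0.0727.

>>> arm_command(
  plan=[
    [[-0.0048,0.0107,0,0,0,0,1],[-0.0068,0.0223,0,0,0,0,1],[-0.006,0.034,0,0,0,0,1],[-0.0024,0.0451,0,0,0,0,1],[0.0039,0.0551,0,0,0,0,1],[0.0123,0.0632,0,0,0,0,1],[0.0224,0.0691,0,0,0,0,1],[0.0337,0.0723,0,0,0,0,1],[0.0455,0.0727,0,0,0,0,1],[0.0569,0.0701,0,0,0,0,1],[0.0675,0.0649,0,0,0,0,1],[0.0764,0.0573,0,0,0,0,1]],
  ],
)

```text
time_s: 6.1
ee_pos: [0.5264, -0.172, 0.1111]
eef_rot: [-3.14, 0.003, 3.108]
force: [8.9, -6.2, -0.2]
grip_width: 0.015
grip_force: 12.0
```

```bash
python3 - <<'E'
from tab import *
t=8.68;tab(t,.245,12,-36*np.cos(t),-36*np.sin(t));print();t+=2.94;tab(t,.245,5,-36*np.cos(t),-36*np.sin(t))
E
```

```text
[np.float64(5.1), np.float64(-7.1)]
[np.float64(8.4), np.float64(-15.3)]
[np.float64(9.5), np.float64(-24.0)]
[np.float64(8.5), np.float64(-32.8)]
[np.float64(5.5), np.float64(-41.0)]
[np.float64(0.5), np.float64(-48.3)]
[np.float64(-6.1), np.float64(-54.1)]
[np.float64(-13.9), np.float64(-58.1)]
[np.float64(-22.5), np.float64(-60.2)]
[np.float64(-31.3), np.float64(-60.1)]
[np.float64(-39.8), np.float64(-57.8)]
[np.float64(-47.5), np.float64(-53.6)]

[np.float64(-6.5), np.float64(6.0)]
[np.float64(-11.3), np.float64(13.3)]
[np.float64(-14.2), np.float64(21.7)]
[np.float64(-14.9), np.float64(30.4)]
[np.float64(-13.6), np.float64(39.1)]
```

To row units: -60.2 mm / 750 = -0.0803, -60.1 mm / 750 = -0.0801.

>>> arm_command(
  plan=[
    [[0.0068,-0.0095,0,0,0,0,1],[0.0112,-0.0204,0,0,0,0,1],[0.0127,-0.032,0,0,0,0,1],[0.0113,-0.0437,0,0,0,0,1],[0.0073,-0.0547,0,0,0,0,1],[0.0007,-0.0644,0,0,0,0,1],[-0.0081,-0.0721,0,0,0,0,1],[-0.0185,-0.0775,0,0,0,0,1],[-0.03,-0.0803,0,0,0,0,1],[-0.0417,-0.0801,0,0,0,0,1],[-0.0531,-0.0771,0,0,0,0,1],[-0.0633,-0.0715,0,0,0,0,1]],
  ],
)

```text
time_s: 7.3
ee_pos: [0.5723, -0.2289, 0.1113]
eef_rot: [-3.137, 0.003, 3.107]
force: [6.5, -14.9, 1.3]
grip_width: 0.0147
grip_force: 12.0
```

>>> arm_command(
  plan=[
    [[-0.0087,0.008,0,0,0,0,1],[-0.0151,0.0177,0,0,0,0,1],[-0.0189,0.0289,0,0,0,0,1],[-0.0199,0.0405,0,0,0,0,1],[-0.0193,0.0453,0,0,0,0,1],[-0.0193,0.0453,0,0,0,0,1],[-0.0193,0.0453,0,0,0,0,1]],
  ],
)

```text
time_s: 8.0
ee_pos: [0.5869, -0.1961, 0.1111]
eef_rot: [-3.136, 0.001, 3.107]
force: [-0.5, -23.5, 3.2]
grip_width: 0.0226
grip_force: 12.0
```

The stop is reached: 23 N of resistance along +y with the handle at +x. I'll back off, release and lift.

To row units: -158 mm / 750 = -0.2107, -150 mm / 750 = -0.2, 0.4 rad / 4 = 0.1.

>>> arm_command(
  plan=[
    [[0,-0.0067,0,0,0,0,1],[0,-0.008,0,0,0,0,0.3],[0,-0.008,0,0,0,0,0],[0,-0.008,0,0,0,0,0],[0,-0.008,-0.0267,0,0,0,0],[0,-0.008,-0.06,0,0,0,0],[0,-0.04,-0.0933,0,0,0,0],[0.0267,-0.0933,-0.1067,0,0,0,0],[0.0507,-0.1467,-0.1067,0,0,0.025,0],[0.0507,-0.2,-0.1067,0,0,0.05,0],[0.0507,-0.2107,-0.1067,0,0,0.075,0],[0.0507,-0.2107,-0.1067,0,0,0.1,0]],
  ],
)

```text
time_s: 9.2
ee_pos: [0.5434, -0.3505, 0.1898]
eef_rot: [3.141, -0.001, 2.703]
force: [0.0, 0.8, 0.1]
grip_width: 0.0471
grip_force: 0.0
```

```bash
python3 - <<'E'
from h import *
o=ctrl.get_obs();print(o["ee_pos"],o["eef_rot"],o["qpos"],o["force"])
a,da=cams.camera("top");b,db=cams.camera("scene");np.save("a.npy",da);np.save("b.npy",db)
for n,d,x,y in(("top",da,slice(205,355),slice(243,335)),("scene",db,slice(175,335),slice(180,335))):
    W=cloud(n,d);m=np.zeros((480,640),bool);m[y,x]=True
    k=(m&(W[...,2]>.132)&(W[...,2]<.146)&(W[...,1]>-.25)).astype(bool);p=W[k];print(n,len(p),p.mean(0) if len(p) else"")
a=cv2.resize(a[240:340,200:360],(400,250));b=cv2.resize(b[180:335,170:340],(400,365))
cv2.imwrite("pics/g2.png",np.hstack([cv2.copyMakeBorder(a,0,115,0,0,0),b]))
E
```

```text
[ 0.54336648 -0.35047014  0.189786  ] [ 3.14132427e+00 -1.13220122e-03  2.70294345e+00] [-6.29506127e-01  5.30719733e-01  1.23459444e+00  4.96540993e-05
  1.37744103e+00 -1.76166267e+00] [0.02452399 0.847353   0.12151936]
top 4 [ 0.59389013 -0.19652617  0.1401227 ]
scene 65 [ 0.5883734  -0.20380588  0.13957398]
```

View pics/g2.png

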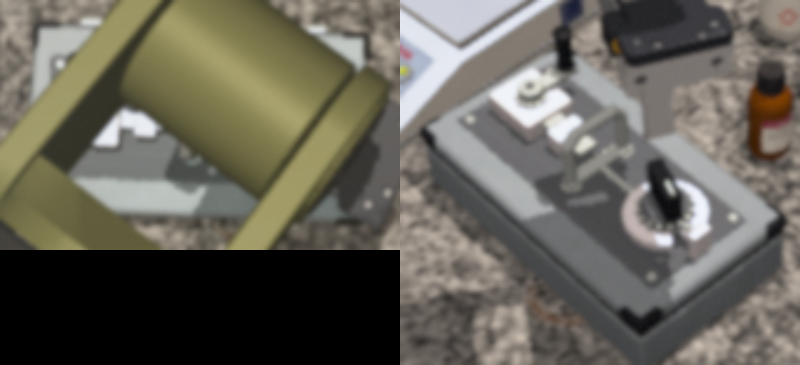

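The picture and depth data put the handle at (0.588, -0.203), which is its +x stop, and the bolt is clear of the shackle. The dial bar and its white line look unchanged. Next I turn the tool to line up with the bar.

```bash
python3 - <<'E'
from h import *
print(tool([.547,-.362,.165]).round(1))
d=np.load("b.npy");W=cloud("scene",d);k=(W[...,2]>.118)&(W[...,2]<.132)&(abs(W[...,0]-.547)<.03)&(abs(W[...,1]+.362)<.03)
p=W[k];r=cv2.minAreaRect(np.float32(p[:,:2]*1000));print(r,p[p[:,2]>.122].mean(0))
d=np.load("top_d.npy");W=cloud("top",d);k=(W[...,2]>.122)&(W[...,2]<.132)&(abs(W[...,0]-.547)<.03)&(abs(W[...,1]+.362)<.03)
p=W[k];r=cv2.minAreaRect(np.float32(p[:,:2]*1000));print(r,p.mean(0))
E
```

```text
[ -8.3 -10.4  25. ]
((547.5602416992188, -361.4378967285156), (44.38960266113281, 15.071863174438477), 69.5289535522461) [ 0.54675579 -0.36230957  0.12606783]
((548.3829956054688, -360.8302917480469), (41.52200698852539, 13.87580394744873), 67.70805358886719) [ 0.54823539 -0.36091452  0.124933  ]
```

To row units: 1.558 rad / 4 = 0.3895.

>>> arm_command(
  plan=[
    [[0,0,0,0,0,0.035,0],[0,0,0,0,0,0.07,0],[0,0,0,0,0,0.105,0],[0,0,0,0,0,0.14,0],[0,0,0,0,0,0.175,0],[0,0,0,0,0,0.21,0],[0,0,0,0,0,0.245,0],[0,0,0,0,0,0.28,0],[0,0,0,0,0,0.315,0],[0,0,0,0,0,0.35,0],[0,0,0,0,0,0.375,0],[0,0,0,0,0,0.3895,0]],
  ],
)

```text
time_s: 10.5
ee_pos: [0.5442, -0.3484, 0.1903]
eef_rot: [-3.141, -0.0, 1.151]
force: [0.3, 0.6, 0.6]
grip_width: 0.047
grip_force: 0.0
```

```bash
python3 - <<'E'
from h import *
o=ctrl.get_obs();print(o["ee_pos"],o["eef_rot"],o["qpos"]);print(tool([.5468,-.362,.165]).round(1))
E
```

```text
[ 0.54420765 -0.34844826  0.19033193] [-3.14114907e+00 -2.27318275e-04  1.15120158e+00] [-6.26239727e-01  5.29013012e-01  1.23588332e+00  1.33972540e-04
  1.37717711e+00 -2.06670838e-01]
[-11.3   7.9  25.3]
```

To row units: 90 mm / 750 = 0.12, 82 mm / 750 = 0.1093, -0.02 rad / 4 = -0.005.

>>> arm_command(
  plan=[
    [[-0.008,0.0053,0.0267,0,0,-0.0025,0],[-0.0147,0.0107,0.06,0,0,-0.005,0],[-0.0147,0.0107,0.0907,0,0,-0.005,0],[-0.0147,0.0107,0.1093,0,0,-0.005,0],[-0.0147,0.0107,0.12,0,0,-0.005,0],[-0.0147,0.0107,0.12,0,0,-0.005,0],[-0.0147,0.0107,0.12,0,0,-0.005,0.5],[-0.0147,0.0107,0.12,0,0,-0.005,1],[-0.0147,0.0107,0.12,0,0,-0.005,1],[-0.0147,0.0107,0.12,0,0,-0.005,1],[-0.0147,0.0107,0.12,0,0,-0.005,1]],
  ],
  squeeze=35,
)

```text
time_s: 11.6
ee_pos: [0.5475, -0.363, 0.1009]
eef_rot: [3.139, 0.0, 1.171]
force: [4.0, -2.1, 0.3]
grip_width: 0.0139
grip_force: 35.0
```

```bash
python3 - <<'E'
from h import *
o=ctrl.get_obs();print(o["ee_pos"],o["eef_rot"],o["force"],o["moment"],o["grip_width"])
E
```

```text
[ 0.54748602 -0.36298521  0.10093131] [3.13910377e+00 4.63130443e-04 1.17065888e+00] [ 4.03763887 -2.12414854  0.32600546] [-0.52778771 -0.70187825 -0.19780931] 0.013883116118270422
```

To row units: 1.571 rad / 4 = 0.3928.

>>> arm_command(
  plan=[
    [[0,0,0,0,0,0.0325,1],[0,0,0,0,0,0.065,1],[0,0,0,0,0,0.0975,1],[0,0,0,0,0,0.13,1],[0,0,0,0,0,0.1625,1],[0,0,0,0,0,0.195,1],[0,0,0,0,0,0.23,1],[0,0,0,0,0,0.265,1],[0,0,0,0,0,0.3,1],[0,0,0,0,0,0.335,1],[0,0,0,0,0,0.37,1],[0,0,0,0,0,0.3928,1]],
  ],
)

```text
time_s: 12.8
ee_pos: [0.5461, -0.3589, 0.1008]
eef_rot: [-3.137, 0.006, -0.404]
force: [-11.4, 25.3, 14.6]
grip_width: 0.0137
grip_force: 35.0
```

To row units: -45 mm / 750 = -0.06, -35 mm / 750 = -0.0467, -0.7 rad / 4 = -0.175.

>>> arm_command(
  plan=[
    [[0,0,0,0,0,0,1],[0,0,0,0,0,0,0.3],[0,0,0,0,0,0,0],[0,0,0,0,0,0,0],[0,0,-0.02,0,0,0,0],[0,0,-0.0467,0,0,0,0],[0,0,-0.06,0,0,0,0],[0,0,-0.06,0,0,-0.035,0],[0,0,-0.06,0,0,-0.07,0],[0,0,-0.06,0,0,-0.105,0],[0,0,-0.06,0,0,-0.14,0],[0,0,-0.06,0,0,-0.175,0]],
  ],
)

```text
time_s: 14.0
ee_pos: [0.5468, -0.3627, 0.146]
eef_rot: [3.141, -0.0, 0.305]
force: [0.0, 0.1, -0.5]
grip_width: 0.0469
grip_force: 0.0
```

```bash
python3 - <<'E'
from h import *
o=ctrl.get_obs();print(o["ee_pos"],o["eef_rot"],o["qpos"],o["grip_width"])
d=cams.camera("scene")[1];W=cloud("scene",d);k=(W[...,2]>.118)&(W[...,2]<.13)&(abs(W[...,0]-.547)<.03)&(abs(W[...,1]+.362)<.03)
p=W[k];print(len(p),cv2.minAreaRect(np.float32(p[:,:2]*1000)))
E
```

```text
[ 0.54684459 -0.36270603  0.14600708] [ 3.14115257e+00 -2.45930926e-04  3.05445235e-01] [-6.41429035e-01  5.85470901e-01  1.25372671e+00 -5.96542513e-05
  1.30189420e+00  6.23937945e-01] 0.046910603816665175
192 ((546.5261840820312, -360.9590148925781), (16.689424514770508, 39.307559967041016), 64.06680297851562)
```

To row units: -1.68 rad / 4 = -0.42.

>>> arm_command(
  plan=[
    [[0,0,0,0,0,-0.035,0],[0,0,0,0,0,-0.07,0],[0,0,0,0,0,-0.105,0],[0,0,0,0,0,-0.14,0],[0,0,0,0,0,-0.175,0],[0,0,0,0,0,-0.21,0],[0,0,0,0,0,-0.245,0],[0,0,0,0,0,-0.28,0],[0,0,0,0,0,-0.315,0],[0,0,0,0,0,-0.35,0],[0,0,0,0,0,-0.385,0],[0,0,0,0,0,-0.42,0]],
  ],
)

```text
time_s: 15.25
ee_pos: [0.5469, -0.3627, 0.1459]
eef_rot: [3.141, 0.0, 1.982]
force: [0.1, -0.8, -0.3]
grip_width: 0.0473
grip_force: 0.0
```

To row units: -0.74 rad / 4 = -0.185.

>>> arm_command(
  plan=[
    [[0,0,0,0,0,-0.035,0],[0,0,0,0,0,-0.07,0],[0,0,0,0,0,-0.105,0],[0,0,0,0,0,-0.14,0],[0,0,0,0,0,-0.175,0],[0,0,0,0,0,-0.185,0],[0,0,0,0,0,-0.185,0]],
  ],
)

```text
time_s: 15.95
ee_pos: [0.5468, -0.3627, 0.1458]
eef_rot: [-3.141, 0.0, 2.718]
force: [-0.5, -0.3, -0.3]
grip_width: 0.0472
grip_force: 0.0
```

```bash
python3 - <<'E'
from h import *
o=ctrl.get_obs();print(o["ee_pos"],o["eef_rot"],o["qpos"],tool([.547,-.361,.101]).round(1))
E
```

```text
[ 0.54684067 -0.36267177  0.14584416] [-3.14149849e+00  3.76753389e-04  2.71767355e+00] [-6.41410074e-01  5.85626644e-01  1.25387146e+00 -1.10452295e-05
  1.30170635e+00 -1.78828435e+00] [ 0.6  1.6 44.8]
```

To row units: 45 mm / 750 = 0.06, 38 mm / 750 = 0.0507, -0.02 rad / 4 = -0.005.

>>> arm_command(
  plan=[
    [[0,0.0013,0.0267,0,0,-0.005,0],[0,0.002,0.0507,0,0,-0.005,0],[0,0.002,0.06,0,0,-0.005,0],[0,0.002,0.06,0,0,-0.005,0.5],[0,0.002,0.06,0,0,-0.005,1],[0,0.002,0.06,0,0,-0.005,1],[0,0.002,0.06,0,0,-0.005,1]],
  ],
  squeeze=35,
)

```text
time_s: 16.65
ee_pos: [0.5477, -0.3614, 0.1013]
eef_rot: [-3.141, 0.001, 2.739]
force: [-0.2, -0.3, -0.5]
grip_width: 0.0186
grip_force: 0.0
```

```bash
python3 - <<'E'
from h import *
o=ctrl.get_obs();print(o["ee_pos"],o["eef_rot"],o["force"],o["moment"],o["grip_width"])
E
```

```text
[ 0.5476946  -0.36138313  0.10131336] [-3.14131744e+00  1.21793247e-03  2.73941918e+00] [-0.24643021 -0.32965997 -0.49944465] [-0.00809999  0.00510476  0.00617387] 0.01856767141743412
```

>>> arm_command(
  plan=[
    [[0,0,0,0,0,0,1],[0,0,0,0,0,0,1],[0,0,0,0,0,0,1]],
  ],
)

```text
time_s: 16.95
ee_pos: [0.5483, -0.3598, 0.1013]
eef_rot: [3.139, 0.001, 2.74]
force: [2.0, 10.2, 4.2]
grip_width: 0.0138
grip_force: 35.0
```

To row units: 1.19 rad / 4 = 0.2975.

>>> arm_command(
  plan=[
    [[0,0,0,0,0,0.03,1],[0,0,0,0,0,0.06,1],[0,0,0,0,0,0.09,1],[0,0,0,0,0,0.12,1],[0,0,0,0,0,0.15,1],[0,0,0,0,0,0.18,1],[0,0,0,0,0,0.21,1],[0,0,0,0,0,0.24,1],[0,0,0,0,0,0.27,1],[0,0,0,0,0,0.295,1],[0,0,0,0,0,0.2975,1],[0,0,0,0,0,0.2975,1]],
  ],
)

```text
time_s: 18.15
ee_pos: [0.5489, -0.3595, 0.1013]
eef_rot: [3.139, -0.002, 1.55]
force: [6.3, 10.8, 2.9]
grip_width: 0.0136
grip_force: 35.0
```

To row units: -100 mm / 750 = -0.1333, -85 mm / 750 = -0.1133.

>>> arm_command(
  plan=[
    [[0,0,0,0,0,0,0.3],[0,0,0,0,0,0,0],[0,0,0,0,0,0,0],[0,0,-0.02,0,0,0,0],[0,0,-0.0467,0,0,0,0],[0,0,-0.08,0,0,0,0],[0,0,-0.1133,0,0,0,0],[0,0,-0.1333,0,0,0,0]],
  ],
)

```text
time_s: 18.95
ee_pos: [0.5478, -0.3616, 0.2038]
eef_rot: [3.139, 0.002, 1.55]
force: [0.8, -0.6, -0.9]
grip_width: 0.0473
grip_force: 0.0
```

```bash
python3 - <<'E'
from h import *
o=ctrl.get_obs();print(o["ee_pos"],o["eef_rot"],o["qpos"],o["grip_width"])
b,d=cams.camera("scene");W=cloud("scene",d);k=(W[...,2]>.118)&(W[...,2]<.13)&(abs(W[...,0]-.547)<.03)&(abs(W[...,1]+.362)<.03)
p=W[k];print(len(p),cv2.minAreaRect(np.float32(p[:,:2]*1000)))
cv2.imwrite("pics/g3.png",cv2.resize(b[180:335,170:340],None,fx=3.5,fy=3.5))
E
```

```text
[ 0.5477641  -0.36158839  0.20380865] [3.13891935e+00 1.96526575e-03 1.54958337e+00] [-6.39224805e-01  5.41885580e-01  1.18549706e+00 -5.34799328e-05
  1.41089248e+00 -6.18006050e-01] 0.04731943314419712
195 ((546.8906860351562, -362.3857727050781), (15.567646980285645, 42.963314056396484), 1.5010586977005005)
```

View pics/g3.png

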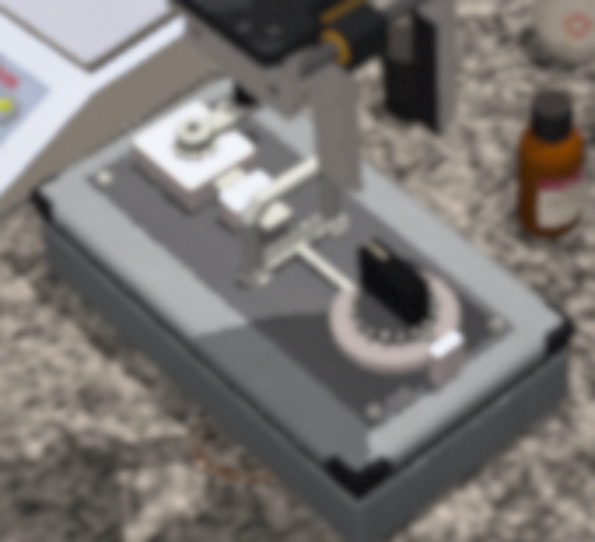

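The white line now points at the shackle and the bar lies along box y (91.5° measured), so the dial is at 0. On to the shackle.

To row units: 79.5 mm / 750 = 0.106, 76 mm / 750 = 0.1013, 1.58 rad / 4 = 0.395.

>>> arm_command(
  plan=[
    [[0.0107,0,0,0,0,0.035,0],[0.0267,0,0,0,0,0.07,0],[0.0427,0,0,0,0,0.105,0],[0.0587,0,0,0,0,0.14,0],[0.0747,0,0,0,0,0.175,0],[0.0907,0,0,0,0,0.21,0],[0.1013,0,0,0,0,0.245,0],[0.106,0,0,0,0,0.28,0],[0.106,0,0,0,0,0.315,0],[0.106,0,0,0,0,0.35,0],[0.106,0,0,0,0,0.38,0],[0.106,0,0,0,0,0.395,0]],
  ],
)

```text
time_s: 20.2
ee_pos: [0.5489, -0.2817, 0.1999]
eef_rot: [-3.141, 0.001, -0.035]
force: [0.2, 0.1, -0.2]
grip_width: 0.047
grip_force: 0.0
```

```bash
python3 - <<'E'
from h import *
o=ctrl.get_obs();print(o["ee_pos"],o["eef_rot"],tool([.5495,-.2815,.103]).round(1))
E
```

```text
[ 0.54887462 -0.28165349  0.19991183] [-3.14123081e+00  7.87743227e-04 -3.50175061e-02] [ 0.7 -0.1 96.9]
```

To row units: 97 mm / 750 = 0.1293, 85 mm / 750 = 0.1133.

>>> arm_command(
  plan=[
    [[0,0,0.0333,0,0,0,0],[0,0,0.0667,0,0,0,0],[0,0,0.0933,0,0,0,0],[0,0,0.1133,0,0,0,0],[0,0,0.1293,0,0,0,0],[0,0,0.1293,0,0,0,0],[0,0,0.1293,0,0,0,0.5],[0,0,0.1293,0,0,0,1],[0,0,0.1293,0,0,0,1],[0,0,0.1293,0,0,0,1],[0,0,0.1293,0,0,0,1],[0,0,0.1293,0,0,0,1]],
  ],
  squeeze=50,
)

```text
time_s: 21.4
ee_pos: [0.5493, -0.2799, 0.1037]
eef_rot: [-3.139, 0.0, -0.03]
force: [-0.7, 12.5, 6.1]
grip_width: 0.0085
grip_force: 50.0
```

To row units: -25 mm / 750 = -0.0333, -1.5 mm / 750 = -0.002.

>>> arm_command(
  plan=[
    [[0,-0.002,-0.0027,0,0,0,1],[0,-0.002,-0.0067,0,0,0,1],[0,-0.002,-0.0107,0,0,0,1],[0,-0.002,-0.0147,0,0,0,1],[0,-0.002,-0.0187,0,0,0,1],[0,-0.002,-0.0227,0,0,0,1],[0,-0.002,-0.0267,0,0,0,1],[0,-0.002,-0.0307,0,0,0,1],[0,-0.002,-0.0333,0,0,0,1],[0,-0.002,-0.0333,0,0,0,1]],
  ],
)

```text
time_s: 22.4
ee_pos: [0.5492, -0.2799, 0.1284]
eef_rot: [-3.141, 0.0, -0.03]
force: [5.0, 3.7, -7.7]
grip_width: 0.0084
grip_force: 50.0
```

It rose 24.7 mm with 7.7 N pulling down, as expected. I'll go the last bit to the stop.

To row units: -2 mm / 750 = -0.0027, -1 mm / 750 = -0.0013.

>>> arm_command(
  plan=[
    [[0,0,-0.0013,0,0,0,1],[0,0,-0.0027,0,0,0,1],[0,0,-0.0027,0,0,0,1],[0,0,-0.0027,0,0,0,1]],
  ],
)

```text
time_s: 22.8
ee_pos: [0.5491, -0.2798, 0.129]
eef_rot: [-3.14, 0.001, -0.03]
force: [9.0, 0.8, -17.3]
grip_width: 0.0088
grip_force: 50.0
```

```bash
python3 - <<'E'
from h import *
b,d=cams.camera("scene");W=cloud("scene",d)
cv2.imwrite("pics/g4.png",cv2.resize(b[180:335,170:340],None,fx=3.5,fy=3.5))
o=ctrl.get_obs();print(o["force"],o["ee_pos"])
E
```

```text
[  9.74167305  -0.06339836 -16.52897402] [ 0.54912223 -0.27986     0.12902226]
```

View pics/g4.png

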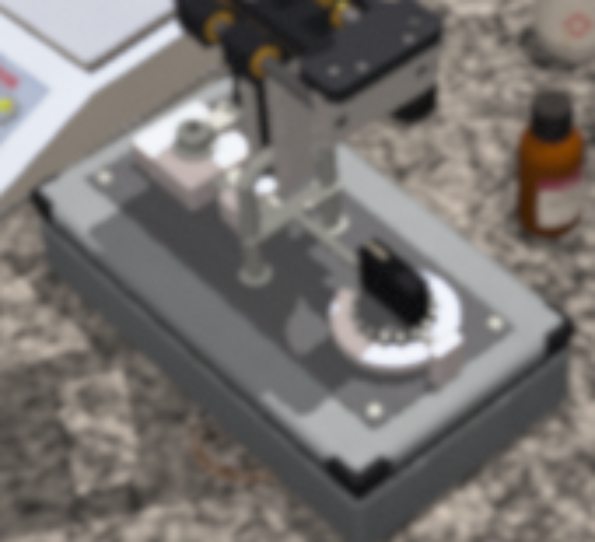

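The picture shows the shackle up between the fingers, and the force rises to 17 N at the stop. The dial still points at the shackle. Handing in.

```bash
python3 -c "
from station import ctrl
print(ctrl.hand_in())"
```

```text
the job is handed in; nothing more can be done
None
```

The lock is open and handed in at about 23 s: the crank is wound to its stop, the dial rests at its open click, and the gripper is still holding the shackle up against its top stop.

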